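# Lock the cover on a sample transit case

## Task

Close the wooden sample case. First push the metal cover plate, which lies askew with one edge up on the rim, into its recess and press it down so that it sits level. Then put the steel locking rod, pointed end first, into the bore in the end of the case: push it partway in, let go of it completely for a moment, then, from further back, push it fully home so that its square head is seated in the counterbore; do not knock the small things standing about.

Things in the scene. Friction and masses are not known exactly. Their poses are not given: they have to be found in the camera images.
- case: Light brown wooden transit case with a darker end plate at the mouth, fixed to the table, 170 x 120 x 60 mm along its x, y, z; origin at the centre of its underside. A bore runs along its x axis at y = 0, 40 mm up, from the mouth in the end face at x = -85 mm, which points to the robot's left and somewhat away. Bored cheeks 60 mm high: x = -85 to -5 and 65 to 85 mm; an open well for the plate lies between them.
- bore_mouth (a point): Centre of the bore's mouth in the case's end face (case x = -85 mm, z = 40 mm). A round counterbore, 29 mm wide and 6 mm deep, takes part of the rod's head; behind it the bore is 14.5 mm wide (the far cheek has a 21 mm lead-in). Axes as the case: the rod goes in along +x.
- bore_seat (a point): Centre of the counterbore's floor, 6 mm inside the mouth (case x = -79 mm, z = 40 mm), on the bore's axis; the rod's shoulder rests here when it is home. Axes as the case.
- plate_seat (a point): Where the plate's centre is when it is seated: case (30, 0, 27) mm; axes as the case. The well is 70 mm (case x) by 104 mm (y), with a ledge at z = 24 mm for the plate and 8 mm wide rims, top at z = 30 mm, along y = -60 to -52 and 52 to 60 mm. The plate has 2 mm of play each way.
- plate_centre (a point): Centre of the loose grey metal cover plate, 66 x 100 x 6 mm along its x, y, z, 0.12 kg, axes nearly those of the case. It starts shifted 14 to 30 mm to the case's -y (the robot's side): that edge lies up on the rim, its underside there 30 to 32 mm above the table, the other end down on the ledge. Pushed along the case's +y it drops in.
- rod: Steel locking rod; origin on its axis, half-way along the shank. Shank round, 12 mm thick, 156 mm long, +x towards the tip; at the rear a square head 17 x 17 mm, 14 mm long (rod x = -78 to -92 mm). 0.12 kg, centre of mass at rod x = -16 mm. It starts lying on the table to the left of the brown paint box, axis 6 to 8.5 mm up.
- rod_tip (a point): Front end of the rod, on its axis (rod x = 78 mm): a 6 mm long cone that narrows from 12 to 6 mm. Axes as the rod.
- rod_shoulder (a point): Front face of the rod's square head, on the axis (rod x = -78 mm). At home it lies on point bore_seat and 8 mm of the head stand out of the case. Axes as the rod.
- dropper_centre (a point): Small dropper bottle, 32 mm wide, 94 mm high, standing loose at the back edge: leave it. Point at half height.
- weight_centre (a point): Covered weight with a knob, 30 x 50 x 47 mm, near the rod: leave it. Point at half height.
- loupe_centre (a point): Black eye loupe, 36 mm wide, 39 mm high: leave it. Point at half height.
- spool_centre (a point): Thread spool, 29 mm wide, 40 mm high, between paint box and case: leave it. Point at half height.
- eraser_centre (a point): Eraser, 22 x 46 x 12 mm, on the robot's side of the case: leave it. Point at half height.
- plate: The cover plate as a whole (origin at the centre of its underside; see plate_centre).

How it is judged:
On the way, in this order (a step that is already met when the one before it is completed fails the run):
1. the cover plate sits level in its recess (horizontal distance between plate_centre and plate_seat below 0.005 m and z of plate_centre in the frame of plate_seat between -0.0025 and 0.0025 m and angle between plate_centre's own z axis and vertical below 0.03 rad), for 0.2 s.
2. the rod is partway in the bore, its tip 30 to 125 mm past the counterbore's floor, and the fingers do not touch it (angle between the x axis of rod_tip and the x axis of bore_seat, either way round below 0.12 rad and y of rod_tip in the frame of bore_seat between -0.007 and 0.007 m and z of rod_tip in the frame of bore_seat between -0.007 and 0.007 m and contact force between the fingers and rod below 0.1 N and x of rod_tip in the frame of bore_seat between 0.03 and 0.125 m), for 0.2 s.
At the end, for the whole second after the job is handed in: The plate lies in its recess (centre within 5 mm sideways and 2.5 mm in height of its seat, tilt under 0.03 rad), and the rod is in the bore, in line within 0.03 rad, its shoulder within 3 mm of the counterbore's floor, at rest (all of step 1 and angle between the x axis of rod_tip and the x axis of bore_seat, either way round below 0.12 rad and y of rod_tip in the frame of bore_seat between -0.007 and 0.007 m and z of rod_tip in the frame of bore_seat between -0.007 and 0.007 m and x of rod_shoulder in the frame of bore_seat above -0.003 m and angle between the x axis of rod_tip and the x axis of bore_seat, either way round below 0.03 rad and contact force between the fingers and rod below 0.1 N and linear speed of each of rod, plate below 0.01 m/s); the robot touches nothing.
It fails at once if a bystander (dropper bottle) is moved by more than 30 mm (distance of dropper_centre from where it was at the start of the episode above 0.03 m).
It fails at once if a bystander (weight 2) is moved by more than 30 mm (distance of weight_centre from where it was at the start of the episode above 0.03 m).
It fails at once if a bystander (watch loupe) is moved by more than 30 mm (distance of loupe_centre from where it was at the start of the episode above 0.03 m).
It fails at once if a bystander (thread spool) is moved by more than 30 mm (distance of spool_centre from where it was at the start of the episode above 0.03 m).
It fails at once if a bystander (eraser) is moved by more than 30 mm (distance of eraser_centre from where it was at the start of the episode above 0.03 m).
It also fails if it takes over 72 s, if anything falls off the work surface, if the arm or the gripper's body presses on something with over 40 N, if the wrist force passes 120 N, or if a joint passes its speed limit or range.

## Robot

A 7-joint arm with a two-finger parallel gripper is mounted at the origin on the work surface; the furniture and walls round the work are solid. World frame = base frame: x ahead of the robot, y to its left, z up, the work surface at z = 0. Lengths are in m, angles in rad, forces in N, time in s.
With the tool pointing down it reaches from about 0.35 to 0.9 m from the base axis. Payload 8.1 kg.
Tool frame: the origin (TCP) lies on the centre line of the jaws, within the pads' length; the fingertips stand arm.tips_ahead ahead of it and the grasp point (between the pads) lies 8 mm behind it (arm.tips_ahead is the distance from the TCP to the fingertips, in m); z points along the fingers, y is the direction in which the jaws open and shut (so a half turn about z gives the same grasp; the last joint's range is limited). The gripper opens to 92 mm and grips with 3 to 60 N. Pads are 19 mm wide; open, the fingers measure 130 mm over their backs; the gripper's body (75 mm by 190 mm) begins 47 mm behind the grasp point.
Start: joints at [-1.25, 0.434, 0.025, 1.573, -0.012, 1.134, -0.075], TCP at [0.257, 0.57, 0.238] pointing down, gripper open.
Joint ranges: [-2.62, 2.62], [-0.44, 2.09], [-1.27, 1.32], [0.08, 2.57], [-1.32, 4.46], [0.12, 2], [-2.74, 2.74]. Speed limits (rad/s): [2.22, 2.22, 3.01, 3.01, 3.14, 3.14, 3.14].

## Interface

Orientations are given as a rotation vector (axis times angle).
In Python, from cell import arm gives the robot as it stands. The module is installed in compiled form; this text tells all that it offers.
- The arm moves only by the tool jog_arm, never from a script. Its argument "moves" is a list of rows, each an object with "twist": the turn, a rotation vector about the tool's x, y, z in units of 10 degrees (1.0 is 10 degrees), a list of three; "xyz": the shift along the tool's x, y, z in units of 60 mm (1.0 is 60 mm), a list of three; "grip": the closure, from -1 (fully open) to 1 (shut). A call has 1 to 5 rows; each row is the pose to reach, as a shift and turn from the pose commanded when the call began, along the tool's axes at that moment; what a row does not reach only later rows make up. A row lasts 1/8 s, in which the tool goes at most 62.5 mm and 10.7 degrees, less where a joint would pass 70% of its speed; a pose out of reach is approached as far as the arm can. A call with a gripper value outside its range is refused whole. The fingers move at their own pace and stop on an object; "force" is the grip in N (left out, the last holds). Time passes only in rows, so rows that repeat a pose let the fingers close. It gives the time, the measured TCP pose, the force and the opening at its end, in the units of the state.
- arm.observe(): the state, without advancing time (a new reading comes with each control period).
- arm.get_image(name): name is "side" or "top"; returns the picture (480x640x3 uint8, blue, green, red); there is no depth.
- arm.camera_params(name): a dict with "mtx" (3x3 intrinsics, pixels), "T" (4x4, takes a point from camera to world coordinates). Camera axes: x right, y down, z forward; pixel columns grow to the right and rows downward; lengths in m; the calibration is good to about 2 mm. A picture is of the moment at which its call begins. camera_params takes no time and is no camera call.
- arm.sign_off(): hands the job in, once; it reports no verdict.
The state is a dict: "clock": time; "joints": joint angles; "dq": joint speeds; "joint_efforts": joint torques, N m; "position": TCP position; "ee_rot": TCP orientation; "force": force on the tool from outside, world axes, zero at the start; "ft_torque": the same for the moment, N m; "width": opening from 0.0 (shut) to 1.0 (fully open).
Only numpy, scipy, OpenCV 4.12 (cv2) and the standard library are available. Lean on these libraries where they do the work, as an engineer would, in place of code of your own. Each camera call takes 0.05 s, during which the arm holds its last target. There are 200 camera calls.

## Working session

There is one attempt and no reset: what is moved stays moved. The work goes in short steps, Python scripts to look and compute and a tool call to move; the robot and the scene stay as the last step left them, time stands still between calls to the robot, and variables do not carry over. Pictures are saved under pics/ and viewed, about 8 in all and at most 12, crops included, and the job is handed in when it is done.

Besides the shell and the picture viewer there is one more tool, called by a JSON object that holds its "method" and its "body". jog_arm: Moves the arm, as the interface text tells. Its arguments: {"type":"object","properties":{"moves":{"type":"array","items":{"type":"object","properties":{"twist":{"type":"array","items":{"type":"number"}},"xyz":{"type":"array","items":{"type":"number"}},"grip":{"type":"number"}}}},"force":{"type":"number"}},"required":["moves"]}

```bash
mkdir -p pics; python3 - <<'E'
from cell import arm
import cv2,numpy as np
s=arm.observe();print(s,arm.tips_ahead)
for n in("side","top"):
    im=arm.get_image(n);cv2.imwrite(f"pics/{n}0.png",im)
    p=arm.camera_params(n);print(n,np.round(p["mtx"],1),np.round(p["T"],4))
E
```

```text
{'clock': 0.0, 'joints': array([-1.24957544,  0.43519996,  0.02494014,  1.57412336, -0.01159409,
        1.13400566, -0.07511175]), 'dq': array([ 0.00092657, -0.00132772,  0.00056799, -0.00113791,  0.00168517,
        0.00041209,  0.0022602 ]), 'joint_efforts': array([ 4.96599550e-04, -6.67841864e+01,  9.85042490e-01, -3.14464688e+01,
       -6.06457167e-02,  4.31658898e-02,  1.50817968e-04]), 'position': array([0.25685481, 0.56921886, 0.23694873]), 'ee_rot': array([-6.60798421e-01, -3.07110389e+00,  2.47984209e-03]), 'force': array([-0.26641125, -0.10927756,  0.50369595]), 'ft_torque': array([-0.02265496,  0.01888031, -0.02610557]), 'width': 1.0005560046524917} 0.011
side [[505.6   0.  324.1]
 [  0.  505.6 238.8]
 [  0.    0.    1. ]] [[ 0.8256 -0.2726  0.494  -0.0568]
 [-0.564  -0.4243  0.7084 -0.7933]
 [ 0.0165 -0.8635 -0.5041  0.6403]
 [ 0.      0.      0.      1.    ]]
top [[537.8   0.  314.2]
 [  0.  537.8 248.8]
 [  0.    0.    1. ]] [[-0.0224 -0.996   0.0865  0.3454]
 [-0.9996  0.0235  0.0121 -0.0321]
 [-0.0141 -0.0862 -0.9962  1.3011]
 [ 0.      0.      0.      1.    ]]
```

View pics/side0.png

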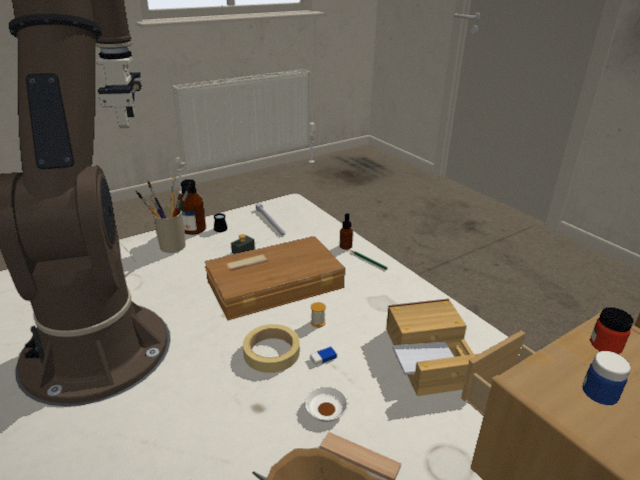

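View pics/top0.png

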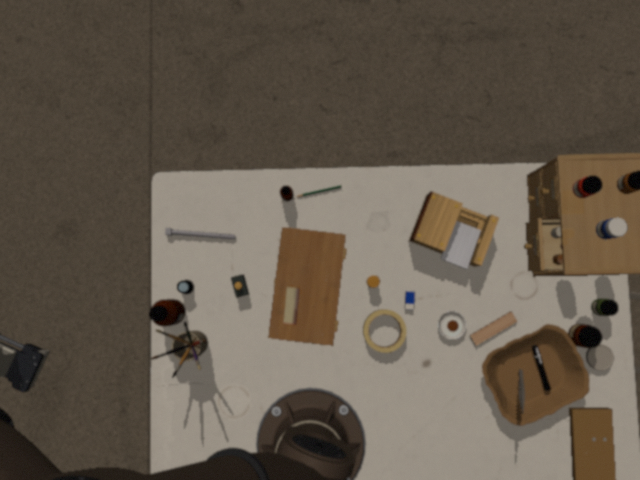

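Side: rod runs around (255,205)-(283,233), case around (430,345), plate (425,358). Top: rod (167,233)-(236,238), head on the left; case (410-497,193-270) with the plate at (462,245). Next, closer crops.

```bash
cat > h.py <<'E'
from cell import arm
import cv2,numpy as np
def ray(n,uv):
    p=arm.camera_params(n);T=p["T"];d=T[:3,:3]@np.linalg.inv(p["mtx"])@np.array([*uv,1.]);return T[:3,3],d
def onz(n,uv,z):
    o,d=ray(n,uv);return o+d*(z-o[2])/d[2]
def proj(n,P):
    p=arm.camera_params(n);q=np.linalg.inv(p["T"])@np.array([*P,1.]);q=p["mtx"]@q[:3];return q[:2]/q[2]
def tri(a,b):
    o1,d1=ray("side",a);o2,d2=ray("top",b)
    d1=d1/np.linalg.norm(d1);d2=d2/np.linalg.norm(d2)
    A=sum([np.eye(3)-np.outer(d,d) for d in(d1,d2)]);bb=sum([(np.eye(3)-np.outer(d,d))@o for o,d in((o1,d1),(o2,d2))])
    return np.linalg.solve(A,bb)
def crop(n,im,x0,y0,x1,y1,k):
    return cv2.resize(im[y0:y1,x0:x1],None,fx=k,fy=k,interpolation=cv2.INTER_CUBIC)
E
python3 - <<'E'
from h import *
t=cv2.imread("pics/top0.png");s=cv2.imread("pics/side0.png")
a=crop(0,t,400,180,510,280,5)   #550x500
cv2.imwrite("pics/c1.png",a)
b=crop(0,s,375,290,485,400,5)
cv2.imwrite("pics/c2.png",np.hstack([cv2.resize(a,(400,364)),cv2.resize(b,(400,400))[:364]]))
c=np.vstack([crop(0,t,155,215,255,305,4),crop(0,s,200,180,300,260,4)[:,:400]][:1]);d=crop(0,s,200,180,300,270,4)
e=np.hstack([crop(0,t,400,180,510,280,4)[:360,:400],crop(0,s,380,295,480,395,4)[:360]])
cv2.imwrite("pics/m.png",np.vstack([np.hstack([c,d]),e])[:, :800][:720])
cv2.imwrite("pics/mA.png",np.hstack([crop(0,t,400,185,500,285,4),crop(0,s,382,295,482,395,4)]))
E
```

```text
(no output)
```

View pics/mA.png

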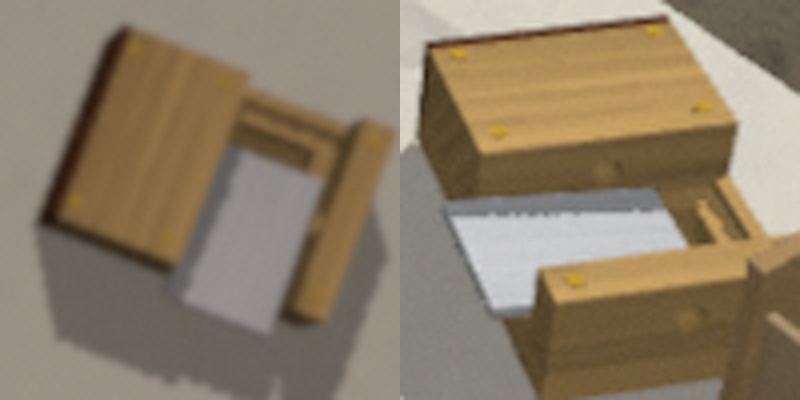

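The crops show clean cheek edges: in the top view (4x, origin 400,185) big cheek corners at about (128,28),(250,72),(165,267),(50,218); in the side view (origin 382,295) at (30,45),(267,18),(335,122),(80,155).

```bash
python3 - <<'E'
from h import *
T=np.array([(50,218),(125,28),(250,72),(165,267)])/4+[400,185]
S=np.array([(30,45),(267,18),(335,122),(80,155)])/4+[382,295]
C=np.array([[-85,-60],[-85,60],[-5,60],[-5,-60]])/1e3
Ts=np.array([(135,47),(226,83),(168,238),(73,202)])/4+[400,185]
Ss=np.array([(58,54),(253,31),(304,107),(98,132)])/4+[382,295]  # nearL?, farL, farR, nearR
def fit(C,W):
    c=C-C.mean(0);w=W-W.mean(0);a=np.arctan2((c[:,0]*w[:,1]-c[:,1]*w[:,0]).sum(),(c*w).sum())
    R=np.array([[np.cos(a),-np.sin(a)],[np.sin(a),np.cos(a)]]);t=W.mean(0)-R@C.mean(0);return a,t,np.round(1e3*(W-(C@R.T+t)),1)
for n,P in(("top",T),("side",S)):
    W=np.array([onz(n,p,.06)[:2] for p in P]);print(n,np.round(W,4),*fit(C,W))
for a,b in zip(S,T): print("tri",tri(a,b).round(4))
print("screw centre top",np.mean([onz("top",p,.06) for p in Ts],0).round(4),"side",np.mean([onz("side",p,.06) for p in Ss],0).round(4))
# rod masks: crude
t=cv2.imread("pics/top0.png");s=cv2.imread("pics/side0.png")
for n,im,(x0,y0,x1,y1) in(("top",t,(160,220,245,250)),("side",s,(248,198,292,242))):
    g=cv2.GaussianBlur(cv2.cvtColor(im,cv2.COLOR_BGR2GRAY)[y0:y1,x0:x1],(3,3),0)
    _,m=cv2.threshold(g,0,255,cv2.THRESH_BINARY_INV+cv2.THRESH_OTSU)
    cs,_=cv2.findContours(m,cv2.RETR_EXTERNAL,cv2.CHAIN_APPROX_NONE);c=max(cs,key=cv2.contourArea)
    r=cv2.minAreaRect(c);print(n,r[0][0]+x0,r[0][1]+y0,r[1:],_ if 0 else '')
    b=cv2.boxPoints(r)+[x0,y0];print([onz(n,p,.007).round(4)[:2] for p in b])
a=np.hstack([crop(0,t,155,215,255,305,4),crop(0,s,200,180,300,270,4)]);cv2.imwrite("pics/mB.png",a)
E
```

```text
top [[ 0.4694 -0.245 ]
 [ 0.5796 -0.2928]
 [ 0.5519 -0.3641]
 [ 0.4395 -0.3101]] -1.9916680839681984 [ 0.49172707 -0.34407946] [[-2.2 -3. ]
 [-1.6 -1.8]
 [ 3.4 -0.1]
 [ 0.5  4.9]]
side [[ 0.4741 -0.2489]
 [ 0.5825 -0.2949]
 [ 0.5515 -0.3652]
 [ 0.4418 -0.3195]] -1.976117973097 [ 0.49471669 -0.34844988] [[ 1.  -2.2]
 [-0.9 -0.9]
 [-0.3  2.4]
 [ 0.2  0.7]]
tri [ 0.4719 -0.247   0.0592]
tri [ 0.581  -0.294   0.0598]
tri [ 0.5522 -0.3645  0.0592]
tri [ 0.4428 -0.3136  0.0547]
screw centre top [ 0.5122 -0.3048  0.06  ] side [ 0.5141 -0.3056  0.06  ]
top 200.98361206054688 235.49973106384277 ((70.1708984375, 14.014510154724121), 0.9391909837722778) 
[array([0.4831, 0.3434]), array([0.5173, 0.3429]), array([0.5104, 0.1719]), array([0.4762, 0.1728])]
side 265.6123733520508 216.8018798828125 ((46.62078094482422, 25.633033752441406), 72.07208251953125) 
[array([0.5054, 0.4059]), array([0.5902, 0.4155]), array([0.492 , 0.1655]), array([0.4223, 0.1642])]
```

View pics/mB.png

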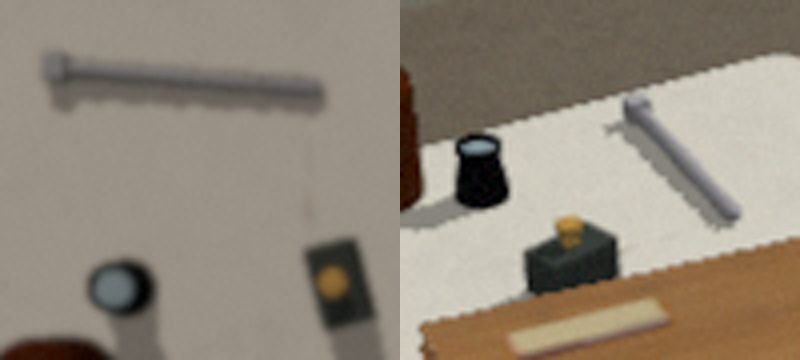

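```bash
cat >> h.py <<'E'
A=-1.978;CX=np.array([np.cos(A),np.sin(A)]);CY=np.array([-CX[1],CX[0]]);C0=np.array([.495,-.347])
def c2w(x,y,z):return np.array([*(C0+x*CX+y*CY),z])
def w2c(P):d=np.array(P)[:2]-C0;return np.array([d@CX,d@CY])
from scipy.spatial.transform import Rotation as Ro
def go(P,head):
    "print the shift/turn in jog units from present pose to TCP P, tool down, tool x at heading (deg)"
    s=arm.observe();R=Ro.from_rotvec(s["ee_rot"]);h=np.radians(head)
    x=np.array([np.cos(h),np.sin(h),0]);z=np.array([0,0,-1.]);D=Ro.from_matrix(np.array([x,np.cross(z,x),z]).T)
    print("xyz",np.round(R.inv().apply(np.array(P)-s["position"])/.06,2),"twist",np.round(np.degrees((R.inv()*D).as_rotvec())/10,2),
     "at",s["position"].round(4),"clock",round(s["clock"],2),"F",s["force"].round(1),"w",round(s["width"],3))
E
python3 - <<'E'
from h import *
ht,hs=(168.75,231.75),(259,206.7);tt,ts=(235.75,238.1),(283.75,233.5)
print("head",tri(hs,ht),onz("top",ht,.0085),onz("side",hs,.0085));print("tip",tri(ts,tt),onz("top",tt,.007),onz("side",ts,.007))
for q in((170,295),(270,333)):
    P=onz("top",np.array(q)/4+[400,185],.035);print("plate",P,w2c(P))
for q in((44,207),(90,310)):
    P=onz("side",np.array(q)/4+[382,295],.036);print("plate",P,w2c(P))
print("eraser",onz("top",(410,300),.012),"spool",onz("top",(373,282),.04),"drawer",onz("top",(530,245),.1),onz("top",(287,193),.09))
print("push",c2w(.03,-.1,.2));go((.5,.2,.2),66.6);go(c2w(.03,-.1,.15),66.6)
E
```

```text
head [0.50803396 0.3348952  0.01035116] [0.50760338 0.33576678 0.0085    ] [0.51034798 0.33784416 0.0085    ]
tip [0.48990027 0.17188066 0.00889646] [0.48836257 0.1731408  0.007     ] [0.49332461 0.17387139 0.007     ]
plate [ 0.42479112 -0.31789255  0.035     ] [ 0.00107836 -0.07599584]
plate [ 0.40110312 -0.37538519  0.035     ] [ 0.06325141 -0.07497735]
plate [ 0.42623491 -0.31681471  0.036     ] [-0.00048315 -0.07509698]
plate [ 0.4014278  -0.37380301  0.036     ] [ 0.06167001 -0.07530582]
eraser [ 0.32970457 -0.24176941  0.012     ] spool [ 0.37383567 -0.1525309   0.04      ] drawer [ 0.44688158 -0.49902305  0.1       ] [0.57990296 0.04175597 0.09      ]
push [ 0.39129552 -0.33494264  0.2       ]
xyz [-6.22 -3.94  0.62] twist [-0.01  0.01  8.91] at [0.2569 0.5693 0.237 ] clock 0.1 F [-0.1  0.2 -0.1] w 0.997
xyz [ -8.24 -12.81   1.47] twist [-0.01  0.01  8.91] at [0.2569 0.5693 0.237 ] clock 0.1 F [-0.1  0.2 -0.1] w 0.997
```

{"method": "jog_arm", "body": {"moves": [{"xyz": [-6.22,-3.94,0.6],"twist": [0,0,8.9],"grip": 1},{"xyz": [-6.22,-3.94,0.6],"twist": [0,0,8.9],"grip": 1},{"xyz": [-6.22,-3.94,0.6],"twist": [0,0,8.9],"grip": 1},{"xyz": [-6.22,-3.94,0.6],"twist": [0,0,8.9],"grip": 1},{"xyz": [-6.22,-3.94,0.6],"twist": [0,0,8.9],"grip": 1}]}}

```text
clock: 0.72
position: [0.429, 0.3077, 0.2121]
ee_rot: [-1.984, -2.435, -0.0]
force: [1.3, 1.3, -0.8]
width: 0.506
```

{"method": "jog_arm", "body": {"moves": [{"twist": [0,0,4],"grip": 1},{"twist": [0,0,4],"grip": 1},{"twist": [0,0,4],"grip": 1},{"twist": [0,0,4],"grip": 1}]}}

```text
invalid input at $.moves[0]: expected keys twist, xyz, grip
```

```bash
python3 -c "
from h import *
go(c2w(.03,-.106,.12),66.6)"
```

```text
xyz [-10.31  -2.86   1.54] twist [-0.   -0.    3.51] at [0.429  0.3077 0.2121] clock 0.72 F [ 1.3  1.3 -0.8] w 0.506
```

{"method": "jog_arm", "body": {"moves": [{"xyz": [-10.31,-2.86,0],"twist": [0,0,3.5],"grip": 1},{"xyz": [-10.31,-2.86,0],"twist": [0,0,3.5],"grip": 1},{"xyz": [-10.31,-2.86,0],"twist": [0,0,3.5],"grip": 1},{"xyz": [-10.31,-2.86,0],"twist": [0,0,3.5],"grip": 1},{"xyz": [-10.31,-2.86,0],"twist": [0,0,3.5],"grip": 1}]}}

```text
clock: 1.35
position: [0.4087, -0.0041, 0.2124]
ee_rot: [-2.62, -1.733, -0.001]
force: [1.0, 0.1, 0.2]
width: 0.009
```

```bash
python3 -c "
from h import *
go(c2w(.03,-.106,.12),66.6)"
```

```text
xyz [-5.19  1.79  1.54] twist [ 0.   -0.    0.04] at [ 0.4087 -0.0041  0.2124] clock 1.35 F [1.  0.1 0.2] w 0.009
```

{"method": "jog_arm", "body": {"moves": [{"xyz": [-5.19,1.79,0],"twist": [0,0,0],"grip": 1},{"xyz": [-5.19,1.79,0],"twist": [0,0,0],"grip": 1},{"xyz": [-5.19,1.79,0],"twist": [0,0,0],"grip": 1},{"xyz": [-5.19,1.79,1.0],"twist": [0,0,0],"grip": 1},{"xyz": [-5.19,1.79,1.54],"twist": [0,0,0],"grip": 1}]}}

```text
clock: 1.98
position: [0.3895, -0.2979, 0.1487]
ee_rot: [2.617, 1.733, 0.003]
force: [1.5, 0.6, 0.7]
width: 0.001
```

{"method": "jog_arm", "body": {"moves": [{"xyz": [0,0,0],"twist": [0,0,0],"grip": 1},{"xyz": [0,0,0],"twist": [0,0,0],"grip": 1}]}}

```text
clock: 2.22
position: [0.3885, -0.2951, 0.1484]
ee_rot: [-2.619, -1.732, 0.001]
force: [0.9, 0.5, -0.2]
width: 0.004
```

```bash
python3 -c "
from h import *
go(c2w(.03,-.106,.044),66.6)
im=arm.get_image('side');im2=arm.get_image('top')
cv2.imwrite('pics/p1.png',np.hstack([crop(0,im,350,260,450,380,4),crop(0,im2,380,185,480,305,4)]))"
```

```text
xyz [-0.59  0.21  1.74] twist [-0.01 -0.    0.03] at [ 0.3885 -0.2951  0.1484] clock 2.23 F [ 0.9  0.5 -0.2] w 0.004
```

View pics/p1.png

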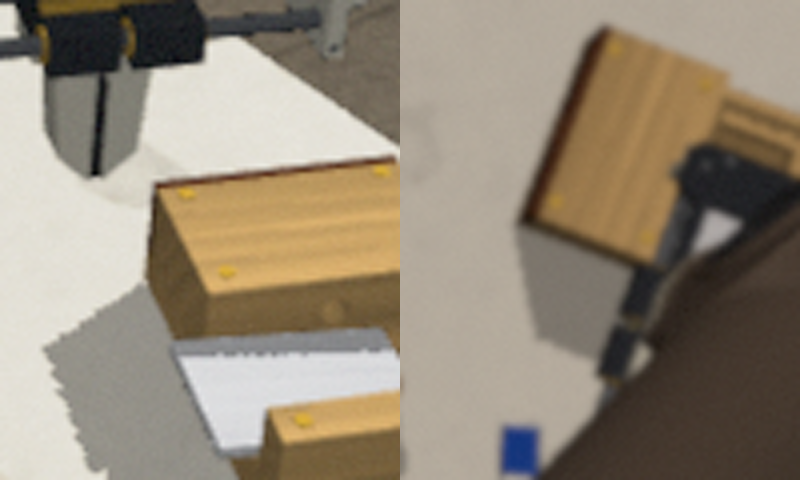

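The closed fingers show at side (374,304), clear of the plate's near edge (393,345)-(406,372); the eraser is undisturbed.

{"method": "jog_arm", "body": {"moves": [{"xyz": [-0.59,0.2,0.9],"twist": [0,0,0],"grip": 1},{"xyz": [-0.59,0.2,1.74],"twist": [0,0,0],"grip": 1},{"xyz": [-0.59,0.2,1.74],"twist": [0,0,0],"grip": 1}]}}

```text
clock: 2.7
position: [0.3852, -0.3301, 0.0427]
ee_rot: [-2.614, -1.733, 0.002]
force: [0.5, 0.1, 0.6]
width: 0.005
```

```bash
python3 -c "
from h import *
print(proj('side',(0.3885,-0.2951,0.1374)),'seen 374,304')
go(c2w(.03,-.066,.044),66.6)"
```

```text
[372.0055622 300.9344093] seen 374,304
xyz [-0.04  0.69 -0.02] twist [-0.03 -0.01  0.05] at [ 0.3852 -0.3301  0.0427] clock 2.7 F [0.5 0.1 0.6] w 0.005
```

{"method": "jog_arm", "body": {"moves": [{"xyz": [-0.02,0.15,-0.01],"twist": [0,0,0],"grip": 1},{"xyz": [-0.03,0.3,-0.02],"twist": [0,0,0],"grip": 1},{"xyz": [-0.04,0.45,-0.02],"twist": [0,0,0],"grip": 1},{"xyz": [-0.04,0.55,-0.02],"twist": [0,0,0],"grip": 1}]}}

```text
clock: 3.2
position: [0.4164, -0.3479, 0.0463]
ee_rot: [2.619, 1.734, 0.001]
force: [-2.3, 1.4, 4.2]
width: 0.007
```

```bash
cat > look.py <<'E'
from h import *
import sys
im=arm.get_image('side');im2=arm.get_image('top')
cv2.imwrite('pics/%s.png'%sys.argv[1],np.hstack([crop(0,im,370,290,470,390,4),crop(0,im2,400,185,500,285,4)]))
g=cv2.cvtColor(im,cv2.COLOR_BGR2HSV);m=((g[:,:,1]<40)&(g[:,:,2]>90)).astype(np.uint8)
s=arm.observe();print('tcp case',w2c(s['position']).round(4),s['position'][2].round(4),'F',s['force'].round(1),'clock',s['clock'])
E
python3 look.py p2
```

```text
tcp case [ 0.0321 -0.0718] 0.0459 F [-0.4  0.7  2.9] clock 3.3
```

View pics/p2.png

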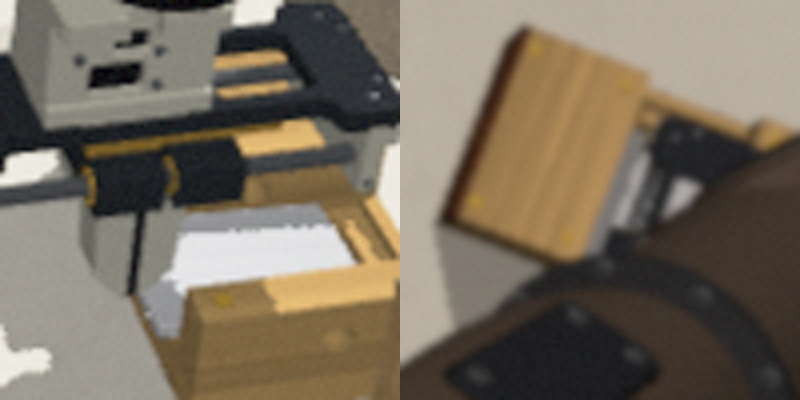

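The fingertip (side ≈403,363) is touching the plate's near edge, which has moved a few mm; the tool has ridden up about 2 mm. I'll lower it slightly while pushing on.

{"method": "jog_arm", "body": {"moves": [{"xyz": [0,0.0,0.05],"twist": [0,0,0],"grip": 1},{"xyz": [0,0.08,0.05],"twist": [0,0,0],"grip": 1},{"xyz": [0,0.16,0.05],"twist": [0,0,0],"grip": 1},{"xyz": [0.0,0.22,0.05],"twist": [0,0,0],"grip": 1}]}}

```text
clock: 3.8
position: [0.4169, -0.3483, 0.0403]
ee_rot: [-2.607, -1.719, 0.011]
force: [-35.6, 15.0, 18.9]
width: 0.004
```

```bash
python3 look.py p3
```

```text
tcp case [ 0.0321 -0.0715] 0.0399 F [-29.4  11.4  16. ] clock 3.9
```

{"method": "jog_arm", "body": {"moves": [{"xyz": [0,-0.1,0],"twist": [0,0,0],"grip": 1},{"xyz": [0,-0.1,-0.07],"twist": [0,0,0],"grip": 1},{"xyz": [0,-0.1,-0.07],"twist": [0,0,0],"grip": 1}]}}

```text
clock: 4.28
position: [0.4219, -0.3506, 0.0467]
ee_rot: [2.62, 1.733, 0.0]
force: [-1.1, 0.4, 0.7]
width: 0.008
```

```bash
python3 look.py p4;python3 -c "
from h import *
go(c2w(.03,-.072,.044),66.6)"
```

```text
tcp case [ 0.0322 -0.0656] 0.0466 F [-1.   0.1  1.4] clock 4.375
xyz [ 0.04 -0.11  0.04] twist [-0.    0.    0.04] at [ 0.4221 -0.3506  0.0466] clock 4.38 F [-1.   0.1  1.4] w 0.004
```

View pics/p4.png

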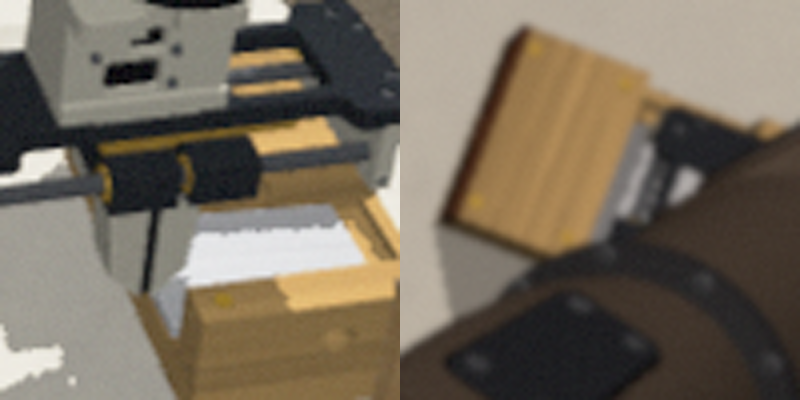

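The plate is advancing along with the finger (its right edge moved from (346) to (363) in the crop). I'll keep pushing.

{"method": "jog_arm", "body": {"moves": [{"xyz": [0,0.05,0.02],"twist": [0,0,0],"grip": 1},{"xyz": [0,0.1,0.02],"twist": [0,0,0],"grip": 1},{"xyz": [0,0.15,0.02],"twist": [0,0,0],"grip": 1},{"xyz": [0,0.15,0.02],"twist": [0,0,0],"grip": 1}]}}

```text
clock: 4.88
position: [0.4302, -0.3542, 0.0457]
ee_rot: [-2.62, -1.733, 0.0]
force: [-3.4, 2.0, 7.7]
width: 0.006
```

```bash
python3 look.py p5
```

```text
tcp case [ 0.0323 -0.0567] 0.0457 F [-3.8  1.4  8.2] clock 4.975
```

View pics/p5.png

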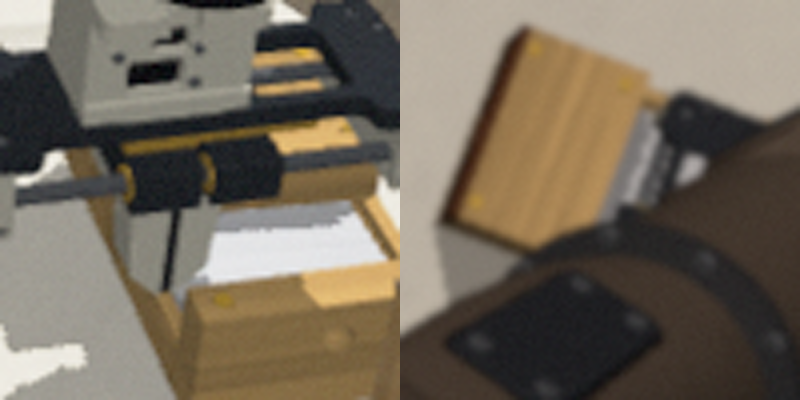

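The plate is still moving in, with its far edge near the well's end and the finger still behind the near edge. I'll push the last bit and measure the far edge numerically.

{"method": "jog_arm", "body": {"moves": [{"xyz": [0,0.05,0.01],"twist": [0,0,0],"grip": 1},{"xyz": [0,0.1,0.01],"twist": [0,0,0],"grip": 1},{"xyz": [0,0.12,0.01],"twist": [0,0,0],"grip": 1}]}}

```text
clock: 5.35
position: [0.4377, -0.3569, 0.0448]
ee_rot: [2.619, 1.734, 0.0]
force: [-0.3, 0.4, -0.3]
width: 0.007
```

```bash
cat > edge.py <<'E'
from h import *
im=cv2.cvtColor(arm.get_image('side'),cv2.COLOR_BGR2HSV)
def prof(x,z,ys):
    out=[]
    for y in ys:
        u,v=proj('side',c2w(x,y,z));out.append(int(im[int(round(v)),int(round(u)),1]))
    return out
ys=np.arange(-.07,.071,.004)
print((ys*1e3).astype(int))
for x in(.01,.02,.03,.04):print(x,prof(x,.03,ys))
s=arm.observe();print('tcp case',w2c(s['position']).round(4),s['position'][2].round(4),'F',s['force'].round(1),'clock',s['clock'])
E
python3 edge.py
```

```text
[-70 -66 -62 -57 -53 -49 -45 -41 -37 -33 -29 -25 -21 -17 -13  -9  -5  -1
   2   6  10  14  18  22  26  30  34  38  42  46  50  54  58  62  66  70]
0.01 [36, 118, 121, 53, 21, 26, 19, 23, 14, 7, 20, 19, 24, 19, 3, 7, 3, 2, 3, 4, 6, 8, 7, 6, 6, 7, 5, 2, 3, 3, 12, 126, 118, 23, 12, 11]
0.02 [81, 119, 126, 59, 24, 24, 22, 20, 19, 25, 24, 22, 4, 2, 1, 2, 2, 1, 3, 1, 3, 2, 3, 3, 3, 1, 3, 2, 2, 1, 7, 121, 115, 11, 11, 13]
0.03 [89, 124, 125, 92, 36, 23, 25, 18, 25, 14, 3, 2, 2, 4, 2, 2, 3, 2, 2, 3, 1, 1, 1, 3, 2, 3, 3, 3, 2, 3, 13, 126, 125, 24, 13, 11]
0.04 [89, 130, 121, 125, 128, 12, 123, 119, 128, 133, 118, 119, 119, 122, 122, 119, 119, 123, 120, 125, 122, 127, 129, 126, 127, 125, 123, 126, 125, 126, 126, 127, 122, 109, 113, 112]
tcp case [ 0.0318 -0.0487] 0.0448 F [-0.4 -0.2  0.1] clock 5.4
```

The plate's far edge is at y≈51 mm and the force has vanished, so it has dropped in. Now I press it down.

{"method": "jog_arm", "body": {"moves": [{"xyz": [0,0,-0.15],"twist": [0,0,0],"grip": 1},{"xyz": [0,0.4,-0.15],"twist": [0,0,0],"grip": 1},{"xyz": [0,0.4,0.1],"twist": [0,0,0],"grip": 1},{"xyz": [0,0.4,0.13],"twist": [0,0,0],"grip": 1}]}}

```text
clock: 5.9
position: [0.4619, -0.3676, 0.0409]
ee_rot: [2.615, 1.731, 0.008]
force: [-4.1, 11.5, 59.7]
width: 0.004
```

{"method": "jog_arm", "body": {"moves": [{"xyz": [0,0,-0.13],"twist": [0,0,0],"grip": 1},{"xyz": [0,0.5,-0.13],"twist": [0,0,0],"grip": 1},{"xyz": [0,0.5,0],"twist": [0,0,0],"grip": 1},{"xyz": [0,0.5,0.01],"twist": [0,0,0],"grip": 1}]}}

```text
clock: 6.4
position: [0.4901, -0.3791, 0.041]
ee_rot: [2.614, 1.732, 0.009]
force: [-1.5, 10.8, 51.2]
width: 0.004
```

{"method": "jog_arm", "body": {"moves": [{"xyz": [0,0,-1],"twist": [0,0,0],"grip": 1},{"xyz": [0,0,-2],"twist": [0,0,0],"grip": 1},{"xyz": [0,-0.5,-2.5],"twist": [0,0,0],"grip": 1},{"xyz": [2,-0.5,-2.5],"twist": [0,0,0],"grip": -0.5},{"xyz": [2,-0.5,-2.5],"twist": [0,0,0],"grip": -0.5}]}}

```text
clock: 7.02
position: [0.5055, -0.2544, 0.1864]
ee_rot: [-2.621, -1.731, -0.001]
force: [1.6, 0.6, -0.1]
width: 0.175
```

```bash
python3 edge.py; python3 look.py p6; python3 -c "
from h import *
# rod line: head->tip
h=np.array([.5085,.336]);t=np.array([.4907,.1728]);d=(t-h)/np.linalg.norm(t-h);print(d,np.linalg.norm(t-h),np.degrees(np.arctan2(*(-d[::-1]))))
g=h+d*40e-3;print(g);go((*g,.2),np.degrees(np.arctan2(-d[1],-d[0])))"
```

```text
[-70 -66 -62 -57 -53 -49 -45 -41 -37 -33 -29 -25 -21 -17 -13  -9  -5  -1
   2   6  10  14  18  22  26  30  34  38  42  46  50  54  58  62  66  70]
0.01 [42, 119, 125, 127, 127, 16, 6, 8, 4, 6, 6, 6, 7, 7, 4, 7, 6, 6, 9, 6, 4, 6, 2, 6, 5, 0, 8, 2, 4, 4, 8, 127, 117, 32, 17, 16]
0.02 [79, 126, 124, 124, 129, 23, 6, 7, 4, 5, 7, 4, 2, 5, 2, 4, 4, 4, 4, 4, 6, 5, 1, 4, 6, 4, 5, 2, 5, 5, 8, 126, 114, 15, 14, 17]
0.03 [87, 116, 123, 126, 125, 27, 6, 2, 5, 2, 5, 4, 4, 5, 4, 4, 5, 4, 6, 1, 5, 4, 5, 4, 5, 4, 6, 4, 6, 7, 10, 129, 127, 31, 15, 15]
0.04 [89, 123, 124, 128, 125, 27, 122, 123, 125, 135, 126, 127, 123, 128, 126, 127, 126, 126, 129, 125, 129, 129, 128, 129, 126, 124, 127, 127, 124, 125, 125, 127, 120, 113, 111, 113]
tcp case [-0.0997 -0.0269] 0.185 F [ 3.3  7.3 -1.7] clock 7.075
tcp case [-0.0925 -0.0269] 0.1853 F [-0.  -0.7  0. ] clock 7.175
[-0.10842562 -0.99410456] 0.16416784094334677 83.77543256809956
[0.50416298 0.29623582]
xyz [ 8.41 -3.55 -0.22] twist [-0.01 -0.01 -1.64] at [ 0.5069 -0.2514  0.1853] clock 7.17 F [-0.  -0.7  0. ] w 0.302
```

View pics/p6.png

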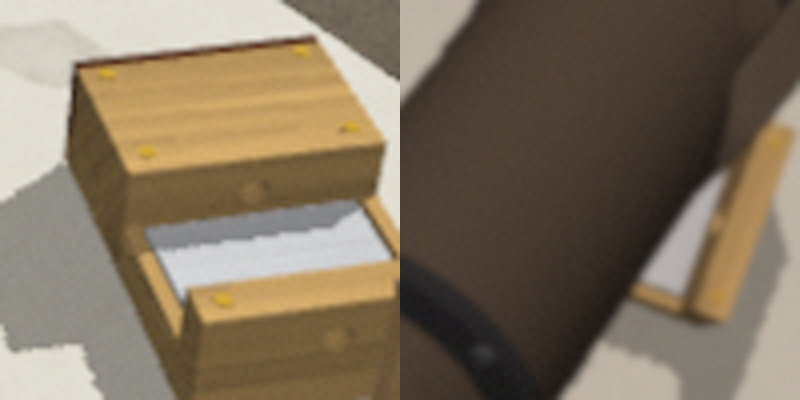

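The plate lies flush in the well with an even gap all round, and the press points read tip z = 29.9 mm at both places. On to the rod.

{"method": "jog_arm", "body": {"moves": [{"xyz": [8.4,-3.55,-0.2],"twist": [0,0,-1.64],"grip": -0.3},{"xyz": [8.4,-3.55,-0.2],"twist": [0,0,-1.64],"grip": -0.3},{"xyz": [8.4,-3.55,-0.2],"twist": [0,0,-1.64],"grip": -0.3},{"xyz": [8.4,-3.55,-0.2],"twist": [0,0,-1.64],"grip": -0.3},{"xyz": [8.4,-3.55,-0.2],"twist": [0,0,-1.64],"grip": -0.3}]}}

```text
clock: 7.8
position: [0.5058, 0.057, 0.1931]
ee_rot: [2.348, 2.088, -0.001]
force: [1.5, 0.4, 1.3]
width: 0.649
```

```bash
python3 -c "
from h import *
go((.504,.296,.15),83.8)"
```

```text
xyz [ 3.95 -0.49  0.72] twist [-0.    0.   -0.05] at [0.5058 0.057  0.1931] clock 7.8 F [1.5 0.4 1.3] w 0.649
```

{"method": "jog_arm", "body": {"moves": [{"xyz": [3.95,-0.49,0],"twist": [0,0,-0.05],"grip": -0.3},{"xyz": [3.95,-0.49,0],"twist": [0,0,-0.05],"grip": -0.3},{"xyz": [3.95,-0.49,0.3],"twist": [0,0,-0.05],"grip": -0.3},{"xyz": [3.95,-0.49,0.72],"twist": [0,0,-0.05],"grip": -0.3},{"xyz": [3.95,-0.49,0.72],"twist": [0,0,-0.05],"grip": -0.3}]}}

```text
clock: 8.43
position: [0.5019, 0.2984, 0.1466]
ee_rot: [-2.329, -2.106, 0.008]
force: [-1.1, -0.8, -0.4]
width: 0.651
```

{"method": "jog_arm", "body": {"moves": [{"xyz": [0,0,0],"twist": [0,0,0],"grip": -0.3},{"xyz": [0,0,0],"twist": [0,0,0],"grip": -0.3}]}}

```text
clock: 8.68
position: [0.5055, 0.2932, 0.1508]
ee_rot: [2.339, 2.096, 0.001]
force: [0.5, -0.3, 1.2]
width: 0.647
```

```bash
python3 -c "
from h import *
go((.504,.296,.013),83.8)
s=arm.observe()['position']
im=arm.get_image('side');im2=arm.get_image('top')
cv2.imwrite('pics/r1.png',np.hstack([crop(0,im,210,150,310,250,4),crop(0,im2,150,190,250,290,4)]))
for n,o in(('side',(210,150)),('top',(150,190))): print(n,(proj(n,s+[0,0,-.011])-o)*4)
"
```

```text
xyz [ 0.04 -0.03  2.3 ] twist [ 0.01  0.   -0.01] at [0.5055 0.2932 0.1508] clock 8.68 F [ 0.5 -0.3  1.2] w 0.647
side [212.25201986  71.96630084]
top [ 84.49982003 140.63424165]
```

View pics/r1.png

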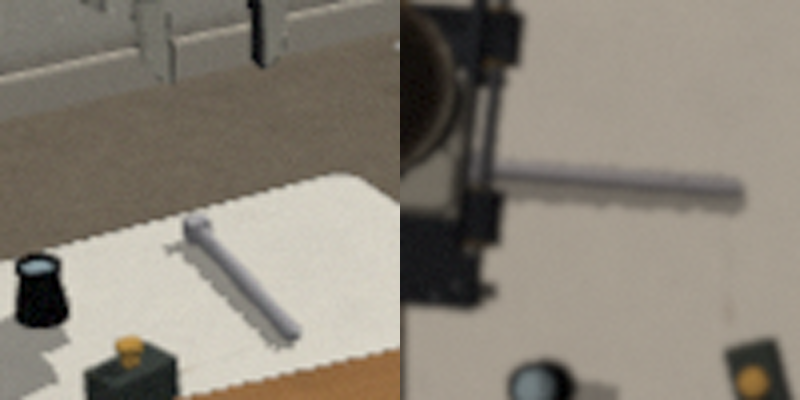

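The open fingers (side crop (170,80) and (262,65), midpoint 1 px from prediction) hang over the rod's rear half; the rod is undisturbed. I'll descend and grip.

{"method": "jog_arm", "body": {"moves": [{"xyz": [0.04,-0.03,1.0],"twist": [0,0,0],"grip": -0.3},{"xyz": [0.04,-0.03,2.0],"twist": [0,0,0],"grip": -0.3},{"xyz": [0.04,-0.03,2.28],"twist": [0,0,0],"grip": -0.3},{"xyz": [0.04,-0.03,2.28],"twist": [0,0,0],"grip": -0.3}]}}

```text
clock: 9.28
position: [0.5034, 0.2972, 0.0139]
ee_rot: [-2.338, -2.099, 0.001]
force: [-0.8, -0.1, -0.0]
width: 0.653
```

{"method": "jog_arm", "body": {"moves": [{"xyz": [0,0,0],"twist": [0,0,0],"grip": 1},{"xyz": [0,0,0],"twist": [0,0,0],"grip": 1},{"xyz": [0,0,0],"twist": [0,0,0],"grip": 1},{"xyz": [0,0,0],"twist": [0,0,0],"grip": 1},{"xyz": [0,0,0],"twist": [0,0,0],"grip": 1}], "force": 55}}

```text
clock: 9.9
position: [0.5031, 0.2981, 0.0135]
ee_rot: [2.336, 2.1, 0.0]
force: [1.1, 0.0, 0.5]
width: 0.156
```

{"method": "jog_arm", "body": {"moves": [{"xyz": [0,0,-0.5],"twist": [0,0,0],"grip": 1},{"xyz": [0,0,-1.5],"twist": [0,0,0],"grip": 1},{"xyz": [0,0,-2.5],"twist": [0,0,0],"grip": 1},{"xyz": [0,0,-2.5],"twist": [0,0,0],"grip": 1}]}}

```text
clock: 10.4
position: [0.5056, 0.2991, 0.1678]
ee_rot: [2.336, 2.099, 0.013]
force: [0.1, 0.5, -3.1]
width: 0.109
```

```bash
python3 -c "
from h import *
print(c2w(-.25,0,.046))
go((.53,-.02,.17),66.6)
go(c2w(-.25,0,.17),66.6)
"
```

```text
[ 0.5940108  -0.11744203  0.046     ]
xyz [-5.24  0.97 -0.06] twist [ 0.03 -0.04  1.73] at [0.5056 0.2991 0.1678] clock 10.4 F [ 0.1  0.5 -3.1] w 0.109
xyz [-6.75  2.2  -0.06] twist [ 0.03 -0.04  1.73] at [0.5056 0.2991 0.1678] clock 10.4 F [ 0.1  0.5 -3.1] w 0.109
```

```bash
python3 -c "
from h import *
go((.53,-.02,.17),66.6)
s=arm.observe()['position']
im=arm.get_image('side');im2=arm.get_image('top')
cv2.imwrite('pics/r2.png',np.hstack([crop(0,im,210,120,310,220,4),crop(0,im2,150,190,250,290,4)]))
for n,o in(('side',(210,120)),('top',(150,190))): print(n,(proj(n,s+[0,0,-.011])-o)*4)
"
```

```text
xyz [-5.24  0.97 -0.06] twist [ 0.03 -0.04  1.73] at [0.5056 0.2991 0.1678] clock 10.4 F [ 0.1  0.5 -3.1] w 0.109
side [206.8578061  164.11446787]
top [ 64.77035972 136.54205258]
```

View pics/r2.png

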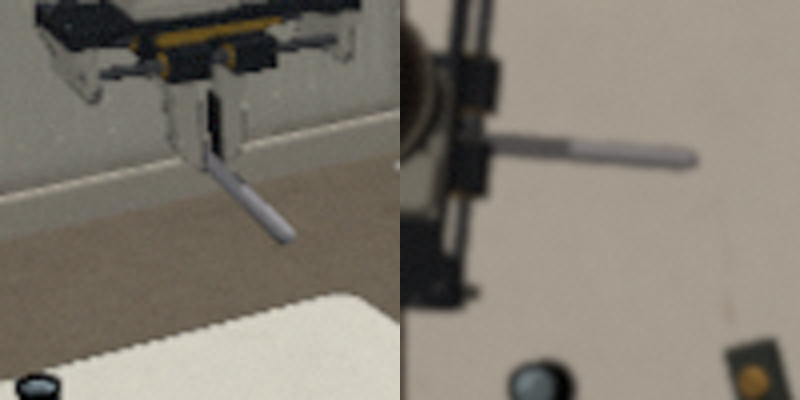

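The rod is held by the fingertips: tip at side (283,179.5), top (223.3,229.8).

```bash
python3 -c "
from h import *
s=arm.observe();R=Ro.from_rotvec(s['ee_rot'])
P=tri((283,179.5),(223.25,229.75));print(P,proj('side',P),proj('top',P))
print('tip in tool mm',(R.inv().apply(P-s['position'])*1e3).round(1))
# expected tip for straight rod along -toolx
for dz in(.006,.01,.015):
  Q=s['position']+R.apply([-.123,0,dz]);print(dz,proj('side',Q),proj('top',Q))
im=cv2.imread('pics/r2.png')
t=im[:, 400:]; 
# rod centre rows in top crop
g=cv2.cvtColor(t,cv2.COLOR_BGR2GRAY).astype(int)
for x in range(110,290,20): 
  c=g[110:190,x]; bg=np.median(c); m=np.where(c<bg-8)[0]+110; print(x,m.min() if len(m) else 0,m.max() if len(m) else 0,end=' | ')
"
```

```text
[0.49311701 0.17532311 0.15411157] [281.90053461 179.54544262] [223.82631459 228.68152227]
tip in tool mm [-123.3    3.4    9.2]
0.006 [280.49203774 178.51950231] [223.27696211 230.07585217]
0.01 [280.53684094 180.0730048 ] [223.61441843 230.30025393]
0.015 [280.59263376 182.00756097] [224.03298803 230.57859441]
110 130 161 | 130 131 162 | 150 134 164 | 170 134 165 | 190 139 168 | 210 139 168 | 230 140 170 | 250 143 172 | 270 143 174 |
```

```bash
sed -i 's/C0=np.array(\[.495,-.347\])/C0=np.array([.4932,-.3462])/' h.py; python3 -c "
from h import *
go(c2w(-.245,0,.12),66.6)
"
```

```text
xyz [-6.8   2.19  0.72] twist [-0.   -0.    1.73] at [0.5027 0.2983 0.1634] clock 10.5 F [-1.  -0.2 -1.2] w 0.114
```

{"method": "jog_arm", "body": {"moves": [{"xyz": [-6.7,2.2,0],"twist": [0,0,1.73],"grip": 1},{"xyz": [-6.7,2.2,0],"twist": [0,0,1.73],"grip": 1},{"xyz": [-6.7,2.2,0],"twist": [0,0,1.73],"grip": 1},{"xyz": [-6.7,2.2,0],"twist": [0,0,1.73],"grip": 1},{"xyz": [-6.7,2.2,0],"twist": [0,0,1.73],"grip": 1}]}}

```text
clock: 11.12
position: [0.5674, -0.0092, 0.1614]
ee_rot: [-2.624, -1.724, 0.005]
force: [0.8, -0.0, -1.5]
width: 0.109
```

```bash
python3 -c "
from h import *
go(c2w(-.245,0,.12),66.6)
"
```

```text
xyz [-1.56  1.09  0.69] twist [-0.02  0.01  0.  ] at [ 0.5674 -0.0092  0.1614] clock 11.12 F [ 0.8 -0.  -1.5] w 0.109
```

{"method": "jog_arm", "body": {"moves": [{"xyz": [-1.56,1.09,0.1],"twist": [0,-0.1,0],"grip": 1},{"xyz": [-1.56,1.09,0.3],"twist": [0,-0.1,0],"grip": 1},{"xyz": [-1.56,1.09,0.7],"twist": [0,-0.1,0],"grip": 1},{"xyz": [-1.56,1.09,0.7],"twist": [0,-0.1,0],"grip": 1}]}}

```text
clock: 11.62
position: [0.5887, -0.1193, 0.118]
ee_rot: [2.622, 1.72, -0.031]
force: [-0.6, 0.2, -1.6]
width: 0.114
```

```bash
python3 -c "
from h import *
go(c2w(-.24,0,.046),66.6)
"
```

```text
xyz [-0.08  0.04  1.2 ] twist [-0.04  0.11 -0.01] at [ 0.5887 -0.1193  0.118 ] clock 11.62 F [-0.6  0.2 -1.6] w 0.114
```

{"method": "jog_arm", "body": {"moves": [{"xyz": [-0.08,0.04,0.6],"twist": [-0.04,0,0],"grip": 1},{"xyz": [-0.08,0.04,1.2],"twist": [-0.04,0,0],"grip": 1},{"xyz": [-0.08,0.04,1.2],"twist": [-0.04,0,0],"grip": 1},{"xyz": [-0.08,0.04,1.2],"twist": [-0.04,0,0],"grip": 1}]}}

```text
clock: 12.12
position: [0.5917, -0.1255, 0.0506]
ee_rot: [2.612, 1.717, -0.016]
force: [0.6, -0.4, -1.4]
width: 0.111
```

```bash
python3 -c "
from h import *
go(c2w(-.24,0,.046),66.6)
s=arm.observe();R=Ro.from_rotvec(s['ee_rot'])
im=arm.get_image('side');im2=arm.get_image('top')
cv2.imwrite('pics/s_raw.png',im);cv2.imwrite('pics/t_raw.png',im2)
cv2.imwrite('pics/i1.png',np.hstack([crop(0,im,350,250,450,350,4),crop(0,im2,350,150,450,250,4)]))
Q=s['position']+R.apply([-.123,.0015,.006]);print(Q,w2c(Q))
for n,o in(('side',(350,250)),('top',(350,150))):
  for P in(Q,c2w(-.085,0,.04),c2w(-.085,0,.06),c2w(-.085,-.06,.06),c2w(-.085,.06,.06)):print(n,((proj(n,P)-o)*4).round(1))
"
```

```text
xyz [-0.03 -0.05  0.08] twist [0.04 0.1  0.  ] at [ 0.5917 -0.1255  0.0506] clock 12.12 F [ 0.6 -0.4 -1.4] w 0.111
[ 0.54430391 -0.23911829  0.04669698] [-0.1185652   0.00451626]
side [252.  187.7]
side [265.5 241.9]
side [270.1 208.3]
side [147.8 221.7]
side [389.7 195.2]
top [231.3 233.9]
top [279.9 263.8]
top [286.2 258.7]
top [248.8 354. ]
top [323.3 164.1]
```

View pics/i1.png

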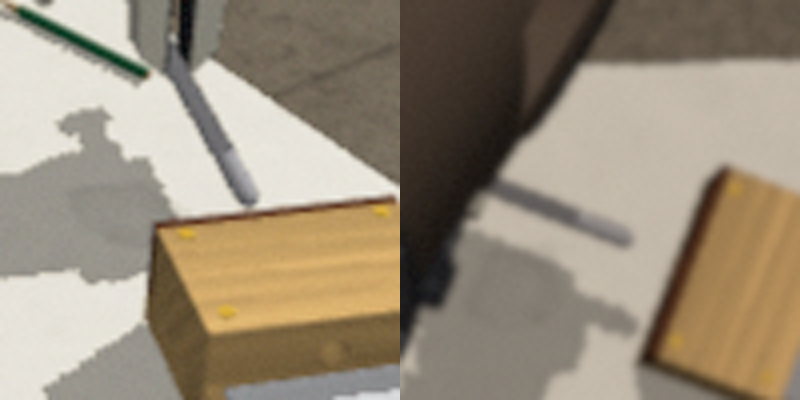

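Side: rod tip at (412.5,300), mouth's top edge (388,306)-(449,300). Top: tip at (407.5,210), mouth edge (411,240)-(431,192). The rod looks in line with the bore; I'll refine the tip and edge numerically (no more pictures to view).

```bash
python3 - <<'E'
from h import *
s=arm.observe();R=Ro.from_rotvec(s['ee_rot'])
def line(n,raw,ref,box):
    a=cv2.imread(raw);b=cv2.imread(ref);x0,y0,x1,y1=box
    m=(cv2.absdiff(a,b).max(2)[y0:y1,x0:x1]>18).astype(np.uint8)
    k,l,st,_=cv2.connectedComponentsWithStats(m);i=1+np.argmax(st[1:,4]);p=np.argwhere(l==i)[:,::-1]+[x0,y0]
    vx,vy,cx,cy=cv2.fitLine(p.astype(np.float32),cv2.DIST_L2,0,.01,.01).ravel()
    d=np.array([vx,vy]);d*=np.sign(d[1]);t=(p-[cx,cy])@d;w=np.abs((p-[cx,cy])@[-d[1],d[0]]).max()
    tip=np.array([cx,cy])+d*t.max();print(n,'tip',tip.round(1),'dir',d.round(3),'n',len(p),'w',w.round(1))
    return tip
ts=line('side','pics/s_raw.png','pics/side0.png',(397,270,425,304))
tt=line('top','pics/t_raw.png','pics/top0.png',(375,190,412,214))
for n,t in(('side',ts),('top',tt)):
    a=proj(n,s['position']+R.apply([-.123,0,.006]));b=proj(n,s['position']+R.apply([-.06,0,.006]));d=(a-b)/np.linalg.norm(a-b)
    print(n,'pred',a.round(1),d.round(3))
P=tri(ts,tt);print('tri',P,w2c(P))
# mouth edge (dark red -> wood) tri with same views
e1=tri((388.25,306),(410.75,240));e2=tri((448.75,299.5),(431.25,192));print(e1,e2,w2c(e1),w2c(e2))
E
```

```text
side tip [415.  303.8] dir [0.3   0.954] n 780 w 16.9
top tip [374.9 201.1] dir [-1.     0.008] n 761 w 12.2
side pred [412.6 296.8] [0.505 0.863]
top pred [407.7 208.8] [0.931 0.365]
tri [ 0.59086476 -0.18147503 -0.02906445] [-0.18993518  0.02444069]
[ 0.47143633 -0.24342886  0.05769174] [ 0.58097814 -0.29400653  0.05978522] [-0.08574838 -0.06068591] [-0.08268964  0.05992981]
```

```bash
python3 - <<'E'
from h import *
s=arm.observe();R=Ro.from_rotvec(s['ee_rot'])
P=tri((412.6,300.3),(407.5,210.3));print('tip',P,w2c(P)*1e3,'tool',R.inv().apply(P-s['position'])*1e3)
# rod near the fingers
B=tri((394,263.5),(375,197));print(B)
# grayscale cross-sections in side raw for rod edges, rows 268..300
g=cv2.cvtColor(cv2.imread('pics/s_raw.png'),cv2.COLOR_BGR2GRAY).astype(int)
for v in range(268,304,3):print(v,g[v,390:422])
E
```

```text
tip [ 0.54192701 -0.23999792  0.03984503] [-116.81613927    2.68208395] tool [-124.54748936   -0.94361014   13.35225913]
[ 0.56640221 -0.15850367  0.07315453]
268 [152 122  98 107 108 111 110 127 183 220 226 227 228 228 227 228 221 205
 170 106 111 107 105 106 110 110 108 110 109 111 106 108]
271 [229 228 220 173  96 108 111 110 116 156 209 227 225 227 227 228 228 227
 228 229 228 219 184 137 104 106 104 106 106 107 106 102]
274 [228 226 226 228 196 118  98 109 111 108 116 180 227 229 228 227 227 226
 228 229 228 230 230 230 230 220 202 164  93  95 100 107]
277 [227 226 227 226 226 218 179 122 105 112 111 109 139 201 227 228 226 228
 228 228 227 228 229 228 227 228 228 228 227 222 207 165]
280 [227 226 226 227 226 227 227 220 169  97 106 110 112 109 149 211 228 228
 229 227 226 228 227 227 227 226 226 225 226 227 228 227]
283 [226 227 225 225 225 226 225 227 227 196 117 102 110 111 110 117 167 219
 228 229 227 228 227 228 228 227 226 228 228 228 228 228]
286 [227 229 228 227 229 226 226 226 227 228 222 174 105 106 110 110 108 108
 179 230 231 228 229 228 227 231 231 229 230 229 228 228]
289 [227 226 227 227 226 226 227 227 227 227 227 228 222 177  97 112 136 154
 169 190 219 231 229 229 229 229 228 229 228 230 228 228]
292 [226 228 229 227 228 227 226 228 229 228 228 228 228 228 196 119 104 122
 142 162 176 195 219 227 228 228 229 228 229 229 229 227]
295 [208 228 228 226 226 228 228 226 228 227 226 227 227 228 226 221 168  90
 111 127 148 166 178 206 228 228 228 228 229 227 228 228]
298 [163 203 226 228 227 228 226 227 226 227 229 226 225 227 226 224 226 208
 144  96 111 126 149 160 181 219 228 229 226 229 228 230]
301 [137 139 175 212 217 223 227 227 227 228 226 226 227 227 225 225 225 225
 225 217 185 146 132 176 219 227 227 220 206 196 185 184]
```

```bash
cat > axis.py <<'E'
from h import *
def rows(g,rng,lo,hi,thr,guess,ax):
    "centre of the dark band across the rod, per row (ax=0) or column (ax=1)"
    out=[]
    for v in rng:
        L=g[v,:] if ax==0 else g[:,v]
        c=int(round(guess(v)));seg=L[c-lo:c+hi].astype(float);w=np.clip(thr-seg,0,30);
        u=c-lo+(w*np.arange(len(seg))).sum()/w.sum();out.append((u,v) if ax==0 else (v,u))
    return np.array(out)
def fit(p):
    vx,vy,x,y=cv2.fitLine(p.astype(np.float32),cv2.DIST_HUBER,0,.01,.01).ravel();return np.array([[x-20*vx,y-20*vy],[x+20*vx,y+20*vy]])
def axis3d(ps,pt):
    n=[]
    for nm,p in(('side',ps),('top',pt)):
        o,a=ray(nm,p[0]);_,b=ray(nm,p[1]);k=np.cross(a,b);n.append((k/np.linalg.norm(k),o))
    d=np.cross(n[0][0],n[1][0]);d/=np.linalg.norm(d);d*=np.sign(d[:2]@CX)
    A=np.array([n[0][0],n[1][0],d]);X=np.linalg.solve(A,[n[0][0]@n[0][1],n[1][0]@n[1][1],d@c2w(-.115,0,.04)])
    return X,d
E
python3 - <<'E'
from axis import *
gt=cv2.cvtColor(cv2.imread('pics/t_raw.png'),cv2.COLOR_BGR2GRAY).astype(int)
for u in range(376,410,4):print(u,gt[190:218,u])
gs=cv2.cvtColor(cv2.imread('pics/s_raw.png'),cv2.COLOR_BGR2GRAY).astype(int)
ps=rows(gs,range(270,299),6,7,205,lambda v:396.2+(v-271)*.556,0);pt=rows(gt,range(376,404),6,7,145,lambda u:197+(u-375)*.4,1)
s,t=fit(ps),fit(pt);print(s,t)
X,d=axis3d(s,t);print(X,w2c(X)*1e3,'pitch',np.degrees(d[2]),'yaw rel bore',np.degrees(d[:2]@CY))
E
```

```text
376 [105 133 156 166 155 128 104  96  96 105 132 166 179 186 186 187 185 186
 185 176 162 143 129 123 122 125 126 124]
380 [187 186 188 185 184 173 146 116  97  96  98 116 148 173 181 185 185 186
 187 186 181 169 147 130 124 123 125 126]
384 [187 186 187 186 187 185 180 161 130 105  96  94 104 132 162 179 185 186
 185 186 183 179 171 156 137 124 121 122]
388 [187 188 187 187 188 188 185 185 175 148 115  98  95  96 113 148 171 182
 185 184 183 181 178 177 168 151 135 128]
392 [188 189 188 188 187 188 187 188 187 184 171 143 110  97  95  99 124 157
 178 185 186 184 184 186 186 187 181 166]
396 [187 187 187 187 187 186 187 186 189 187 186 183 172 155 142 130 117 119
 147 173 184 184 185 186 186 187 187 186]
400 [185 187 184 183 184 186 187 187 188 188 186 187 186 176 161 144 137 124
 114 123 156 178 184 185 187 186 185 186]
404 [186 186 186 187 186 188 185 187 189 188 188 186 187 187 184 171 153 142
 131 121 115 140 169 183 187 187 187 188]
408 [186 185 186 187 186 187 187 186 189 187 185 187 187 188 188 187 183 179
 170 162 162 170 181 185 186 187 188 188]
[[393.53302 266.45352]
 [412.72894 301.54648]] [[371.1737  194.96414]
 [407.8263  210.98245]]
[ 0.537949   -0.23957748  0.04705276] [-115.62673628   -1.13716325] pitch 4.58154599993676 yaw rel bore -3.0178592735382583
```

```bash
cat >> axis.py <<'E'
def mids(g,rng,guess,bg,drop,ax):
    out=[]
    for v in rng:
        L=(g[v,:] if ax==0 else g[:,v]).astype(float);c=int(round(guess(v)));th=bg-drop;a=c
        while L[a]<th:a-=1
        b=c
        while L[b]<th:b+=1
        e1=a+(L[a]-th)/(L[a]-L[a+1]);e2=b-(L[b]-th)/(L[b]-L[b-1]);u=(e1+e2)/2
        out.append((u,v) if ax==0 else (v,u))
    return np.array(out)
E
python3 - <<'E'
from axis import *
gt=cv2.cvtColor(cv2.imread('pics/t_raw.png'),cv2.COLOR_BGR2GRAY).astype(int)
gs=cv2.cvtColor(cv2.imread('pics/s_raw.png'),cv2.COLOR_BGR2GRAY).astype(int)
ps=mids(gs,range(271,299),lambda v:396.2+(v-271)*.556,228,28,0);pt=mids(gt,range(377,406),lambda u:198+(u-376)*.4,186,22,1)
s,t=fit(ps),fit(pt);print(s.round(1),t.round(1))
X,d=axis3d(s,t);print(X,w2c(X)*1e3,'pitch',np.degrees(d[2]),'yaw rel bore',np.degrees(d[:2]@CY))
S=arm.observe();R=Ro.from_rotvec(S['ee_rot']);x=-R.apply([1,0,0]);print('tool axis pitch',np.degrees(x[2]),'yaw',np.degrees(x[:2]@CY),w2c(S['position'])*1e3,S['position'][2])
for n,l in(('side',s),('top',t)):
    a=proj(n,S['position']+R.apply([-.117,0,.006]));b=proj(n,S['position']+R.apply([-.04,0,.006]))
    dd=(l[1]-l[0])/np.linalg.norm(l[1]-l[0]);nn=np.array([-dd[1],dd[0]]);print(n,'perp offset of predicted axis px: tip %.2f root %.2f'%((a-l[0])@nn,(b-l[0])@nn))
E
```

```text
[[393.8 266.8]
 [413.  302. ]] [[372.4 195.9]
 [409.6 210.8]]
[ 0.54047854 -0.24138036  0.0414796 ] [-114.97308144    1.89955369] pitch -0.8297662620138626 yaw rel bore -0.16553017665950565
tool axis pitch 0.9548756761104725 yaw -0.038491925644429464 [-241.56841051    3.58742139] 0.05112783074716568
side perp offset of predicted axis px: tip -2.06 root -1.31
top perp offset of predicted axis px: tip -1.17 root -0.88
```

Measured rod axis: pitch −0.8°, yaw ≈0°, 2 mm to +y and about 2.5 mm high at the mouth. I'll correct and then advance.

{"method": "jog_arm", "body": {"moves": [{"xyz": [0,-0.035,0.06],"twist": [0,-0.08,0],"grip": 1},{"xyz": [0,-0.035,0.06],"twist": [0,-0.08,0],"grip": 1},{"xyz": [0,-0.035,0.06],"twist": [0,-0.08,0],"grip": 1}]}}

```text
clock: 12.6
position: [0.5893, -0.125, 0.0461]
ee_rot: [2.606, 1.712, -0.035]
force: [-0.7, -0.2, -1.5]
width: 0.113
```

```bash
cat > meas.py <<'E'
from axis import *
gt=cv2.cvtColor(arm.get_image('top'),cv2.COLOR_BGR2GRAY).astype(int);gs=cv2.cvtColor(arm.get_image('side'),cv2.COLOR_BGR2GRAY).astype(int)
S=arm.observe();R=Ro.from_rotvec(S['ee_rot']);q=lambda n,k:proj(n,S['position']+R.apply([k,0.0015,.008]))
def ln(n,g,ax,bg,drop,off):
    a,b=q(n,-.045)+off,q(n,-.11)+off
    i,j=(1,0) if ax==0 else (0,1)
    return fit(mids(g,range(int(a[i])+2,int(b[i])-1),lambda v:a[j]+(v-a[i])*(b[j]-a[j])/(b[i]-a[i]),bg,drop,ax))
s=ln('side',gs,0,228,28,np.array([0,0]));t=ln('top',gt,1,186,22,np.array([0,1]))
X,d=axis3d(s,t);print('axis at x=-115:',(w2c(X)*1e3).round(1),X[2].round(4),'pitch',np.degrees(d[2]).round(2),'yaw',np.degrees(d[:2]@CY).round(2),'tcp',(w2c(S['position'])*1e3).round(1),S['position'][2].round(4),S['clock'],S['force'].round(1),round(S['width'],3))
E
python3 meas.py
```

```text
axis at x=-115: [-115.    -1.3] 0.0392 pitch -1.14 yaw -0.02 tcp [-240.9    0.6] 0.046 12.7 [ 0.6  0.1 -1.7] 0.111
```

{"method": "jog_arm", "body": {"moves": [{"xyz": [-0.2,0.013,0.006],"twist": [0,0,0],"grip": 1},{"xyz": [-0.45,0.013,0.013],"twist": [0,0,0],"grip": 1},{"xyz": [-0.65,0.013,0.02],"twist": [0,0,0],"grip": 1},{"xyz": [-0.85,0.013,0.026],"twist": [0,0,0],"grip": 1},{"xyz": [-0.85,0.013,0.026],"twist": [0,0,0],"grip": 1}]}}

```text
clock: 13.32
position: [0.5691, -0.174, 0.0462]
ee_rot: [2.608, 1.709, -0.035]
force: [0.3, 0.3, -1.0]
width: 0.112
```

```bash
python3 meas.py
```

```text
axis at x=-115: [-110.    -3.3] 0.0469 pitch -35.24 yaw -38.45 tcp [-189.9    1.4] 0.046 13.425 [ 0.2 -0.6 -0.5] 0.114
```

No resistance with the tip about 12 mm past the floor, so it's in the bore. I'll carry on.

{"method": "jog_arm", "body": {"moves": [{"xyz": [-0.25,0,0.008],"twist": [0,0,0],"grip": 1},{"xyz": [-0.5,0,0.015],"twist": [0,0,0],"grip": 1},{"xyz": [-0.75,0,0.023],"twist": [0,0,0],"grip": 1},{"xyz": [-0.75,0,0.023],"twist": [0,0,0],"grip": 1}]}}

```text
clock: 13.92
position: [0.5509, -0.2161, 0.0463]
ee_rot: [2.608, 1.707, -0.036]
force: [1.4, -1.3, 0.9]
width: 0.108
```

{"method": "jog_arm", "body": {"moves": [{"xyz": [-0.25,0,0.008],"twist": [0,0,0],"grip": 1},{"xyz": [-0.5,0,0.015],"twist": [0,0,0],"grip": 1},{"xyz": [-0.68,0,0.02],"twist": [0,0,0],"grip": 1},{"xyz": [-0.68,0,0.02],"twist": [0,0,0],"grip": 1}]}}

```text
clock: 14.42
position: [0.5352, -0.2534, 0.0465]
ee_rot: [2.606, 1.708, -0.035]
force: [2.4, -4.2, 2.6]
width: 0.111
```

```bash
python3 -c "
from h import *
im=arm.get_image('side')
# in the well: is the rod tip visible? 
g=cv2.cvtColor(im,cv2.COLOR_BGR2HSV);g0=cv2.cvtColor(cv2.imread('pics/side0.png'),cv2.COLOR_BGR2HSV)
for y in (-.02,-.01,0.,.01,.02):
  print(y,[int(g[tuple(int(round(k)) for k in proj('side',c2w(x,y,.04))[::-1])][1]) for x in np.arange(-.03,.06,.005)])
s=arm.observe();print(w2c(s['position'])*1e3,s['position'][2],s['force'].round(1),s['width'])"
```

```text
-0.02 [122, 118, 122, 118, 118, 124, 127, 60, 4, 2, 9, 4, 5, 3, 7, 98, 125, 123]
-0.01 [124, 119, 121, 123, 124, 125, 128, 75, 5, 5, 7, 2, 5, 3, 4, 76, 123, 125]
0.0 [122, 124, 121, 127, 12, 7, 2, 5, 5, 5, 8, 6, 1, 3, 3, 67, 128, 124]
0.01 [130, 127, 124, 120, 60, 24, 15, 35, 9, 5, 7, 2, 5, 3, 2, 57, 127, 124]
0.02 [126, 125, 124, 117, 121, 120, 125, 58, 5, 9, 6, 3, 4, 3, 2, 99, 124, 123]
[-102.25721292    1.784333  ] 0.0464728058393087 [ 2.1 -3.8  3.5] 0.11187840603885156
```

The rod shows in the well on the bore line. I'll release and lift clear.

{"method": "jog_arm", "body": {"moves": [{"xyz": [0,0,0],"twist": [0,0,0],"grip": -0.2},{"xyz": [0,0,0],"twist": [0,0,0],"grip": -0.2},{"xyz": [0,0,0],"twist": [0,0,0],"grip": -0.2},{"xyz": [0,0,0],"twist": [0,0,0],"grip": -0.2}]}}

```text
clock: 14.98
position: [0.5353, -0.2506, 0.0458]
ee_rot: [2.607, 1.713, -0.035]
force: [0.5, -0.7, 0.1]
width: 0.498
```

{"method": "jog_arm", "body": {"moves": [{"xyz": [0.03,0,-1],"twist": [0,0.18,0],"grip": -0.2},{"xyz": [0.06,0,-1.8],"twist": [0,0.18,0],"grip": -0.2},{"xyz": [0.06,0,-1.8],"twist": [0,0.18,0],"grip": -0.2},{"xyz": [1.5,0,-1.8],"twist": [0,0.18,0],"grip": 1},{"xyz": [1.7,0,-1.8],"twist": [0,0.18,0],"grip": 1}]}}

```text
clock: 15.6
position: [0.5772, -0.1508, 0.1498]
ee_rot: [2.621, 1.725, 0.006]
force: [1.4, 0.9, -0.0]
width: 0.433
```

```bash
cat > sat.py <<'E'
from h import *
im=arm.get_image('side');g=cv2.cvtColor(im,cv2.COLOR_BGR2HSV)
for y in(-.01,0.,.006):
  print(y,[int(g[tuple(int(round(k)) for k in proj('side',c2w(x,y,.042))[::-1])][1]) for x in np.arange(-.02,.05,.004)])
print('bg row: rod head region', end=' ')
G=cv2.cvtColor(im,cv2.COLOR_BGR2GRAY)
for y in(-.02,0.,.02):print(y,[int(G[tuple(int(round(k)) for k in proj('side',c2w(x,y,.046))[::-1])]) for x in np.arange(-.2,-.1,.006)])
E
python3 sat.py; python3 -c "
from h import *
go(c2w(-.195,0,.15),66.6);go(c2w(-.195,0,.044),66.6)"
```

```text
-0.01 [137, 123, 130, 126, 126, 119, 129, 79, 7, 2, 13, 4, 2, 6, 7, 2, 5, 90]
0.0 [127, 121, 102, 51, 13, 10, 2, 2, 9, 12, 8, 9, 6, 1, 5, 5, 2, 74]
0.006 [121, 124, 26, 8, 3, 2, 3, 6, 5, 6, 5, 6, 2, 2, 2, 4, 6, 98]
bg row: rod head region -0.02 [222, 221, 222, 221, 221, 220, 221, 222, 222, 222, 222, 224, 221, 219, 220, 221, 173]
0.0 [222, 220, 221, 219, 221, 221, 221, 222, 222, 192, 163, 127, 151, 155, 152, 150, 115]
0.02 [222, 222, 221, 223, 222, 221, 223, 224, 224, 223, 223, 224, 224, 222, 224, 224, 161]
xyz [-0.39  0.01 -0.02] twist [ 0.02 -0.02  0.04] at [ 0.5792 -0.1455  0.1491] clock 15.65 F [ 1.7  3.4 -1.1] w 0.391
xyz [-0.39 -0.    1.75] twist [ 0.02 -0.02  0.04] at [ 0.5792 -0.1455  0.1491] clock 15.65 F [ 1.7  3.4 -1.1] w 0.391
```

The rod stands free, head rear at about case x = −148 mm. I'll go down behind it with closed fingers.

{"method": "jog_arm", "body": {"moves": [{"xyz": [-0.3,0,0.6],"twist": [0,0,0],"grip": 1},{"xyz": [-0.3,0,1.4],"twist": [0,0,0],"grip": 1},{"xyz": [-0.3,0,1.78],"twist": [0,0,0],"grip": 1},{"xyz": [-0.3,0,1.78],"twist": [0,0,0],"grip": 1},{"xyz": [-0.3,0,1.78],"twist": [0,0,0],"grip": 1}]}}

```text
clock: 16.27
position: [0.5705, -0.1713, 0.0446]
ee_rot: [2.621, 1.721, 0.006]
force: [0.2, -0.7, 0.7]
width: 0.004
```

```bash
python3 -c "
from h import *
go(c2w(-.160,0.0005,.043),66.6)
print(w2c(arm.observe()['position'])*1e3)"
```

```text
xyz [-0.52 -0.02  0.03] twist [ 0.04  0.   -0.  ] at [ 0.5705 -0.1713  0.0446] clock 16.27 F [ 0.2 -0.7  0.7] w 0.004
[-191.20149888    1.6744954 ]
```

{"method": "jog_arm", "body": {"moves": [{"xyz": [-0.3,-0.01,0.03],"twist": [0,0,0],"grip": 1},{"xyz": [-0.5,-0.01,0.03],"twist": [0,0,0],"grip": 1},{"xyz": [-0.65,-0.01,0.03],"twist": [0,0,0],"grip": 1},{"xyz": [-0.8,-0.01,0.03],"twist": [0,0,0],"grip": 1},{"xyz": [-0.95,-0.01,0.03],"twist": [0,0,0],"grip": 1}]}}

```text
clock: 16.9
position: [0.5473, -0.2233, 0.0424]
ee_rot: [2.62, 1.722, 0.007]
force: [1.6, 1.3, 1.1]
width: 0.004
```

```bash
python3 sat.py; python3 -c "
from h import *
go(c2w(-.1025,0.0005,.043),66.6)
print(w2c(arm.observe()['position'])*1e3)"
```

```text
-0.01 [126, 120, 127, 119, 125, 128, 119, 73, 3, 7, 4, 7, 7, 9, 7, 10, 5, 107]
0.0 [128, 131, 104, 55, 7, 9, 5, 7, 2, 12, 15, 10, 3, 3, 8, 13, 9, 113]
0.006 [122, 121, 29, 7, 7, 5, 3, 3, 2, 3, 5, 5, 3, 3, 5, 7, 2, 114]
bg row: rod head region -0.02 [70, 76, 200, 229, 228, 228, 229, 229, 228, 229, 226, 229, 229, 230, 229, 229, 182]
0.0 [68, 59, 78, 78, 85, 106, 130, 131, 133, 130, 131, 123, 81, 96, 112, 109, 86]
0.02 [31, 28, 29, 27, 41, 74, 110, 128, 129, 131, 131, 163, 224, 230, 233, 232, 162]
xyz [-0.5  -0.   -0.01] twist [ 0.04  0.   -0.01] at [ 0.5465 -0.2249  0.0424] clock 16.95 F [ 0.  -0.3  0.9] w 0.005
[-132.45128786    0.86451609]
```

{"method": "jog_arm", "body": {"moves": [{"xyz": [-0.12,0,0],"twist": [0,0,0],"grip": 1},{"xyz": [-0.24,0,0],"twist": [0,0,0],"grip": 1},{"xyz": [-0.34,0,0],"twist": [0,0,0],"grip": 1},{"xyz": [-0.42,0,0],"twist": [0,0,0],"grip": 1},{"xyz": [-0.42,0,0],"twist": [0,0,0],"grip": 1}]}}

```text
clock: 17.58
position: [0.5366, -0.2468, 0.0421]
ee_rot: [2.621, 1.721, 0.005]
force: [-0.5, 0.3, 0.6]
width: 0.006
```

{"method": "jog_arm", "body": {"moves": [{"xyz": [-0.04,0,0],"twist": [0,0,0],"grip": 1},{"xyz": [-0.08,0,0],"twist": [0,0,0],"grip": 1},{"xyz": [-0.08,0,0],"twist": [0,0,0],"grip": 1}]}}

```text
clock: 17.95
position: [0.535, -0.2507, 0.0422]
ee_rot: [2.621, 1.722, 0.006]
force: [-0.3, 0.4, 0.1]
width: 0.004
```

```bash
python3 -c "
from h import *
go(c2w(-.1025,0.0005,.043),66.6)
print(w2c(arm.observe()['position'])*1e3)"
```

```text
xyz [-0.03 -0.   -0.01] twist [ 0.04  0.   -0.  ] at [ 0.535  -0.2507  0.0422] clock 17.95 F [-0.3  0.4  0.1] w 0.004
[-104.20602164    0.58002341]
```

Not yet in contact with the floor; I'll push on until the force rises.

{"method": "jog_arm", "body": {"moves": [{"xyz": [-0.04,0,0],"twist": [0,0,0],"grip": 1},{"xyz": [-0.08,0,0],"twist": [0,0,0],"grip": 1},{"xyz": [-0.08,0,0],"twist": [0,0,0],"grip": 1}]}}

```text
clock: 18.32
position: [0.5347, -0.2514, 0.0421]
ee_rot: [2.621, 1.727, 0.011]
force: [3.4, 10.1, 1.9]
width: 0.005
```

```bash
python3 -c "
from h import *
s=arm.observe();print(w2c(s['position'])*1e3,s['force'],s['force'][:2]@CX)"
```

```text
[-103.48459536    0.60645669] [ 3.4277106  10.09645462  1.89911832] -10.628407972181991
```

{"method": "jog_arm", "body": {"moves": [{"xyz": [-0.06,0,0],"twist": [0,0,0],"grip": 1},{"xyz": [-0.12,0,0],"twist": [0,0,0],"grip": 1},{"xyz": [-0.12,0,0],"twist": [0,0,0],"grip": 1}]}}

```text
clock: 18.7
position: [0.5346, -0.2517, 0.0422]
ee_rot: [-2.616, -1.734, -0.02]
force: [9.2, 27.6, 8.8]
width: 0.005
```

```bash
python3 -c "
from h import *
s=arm.observe();print(w2c(s['position'])*1e3,s['force'],s['force'][:2]@CX)"
```

```text
[-103.12000282    0.57093102] [ 9.16516172 27.57624011  8.8475581 ] -28.951182736940545
```

{"method": "jog_arm", "body": {"moves": [{"xyz": [0.4,0,0],"twist": [0,0,0],"grip": 1},{"xyz": [0.9,0,0],"twist": [0,0,0],"grip": 1},{"xyz": [0.9,0,-1.0],"twist": [0,0,0],"grip": 1},{"xyz": [0.9,-0.0,-2],"twist": [0,0,0],"grip": 1},{"xyz": [2,0,-2.5],"twist": [0,0,0],"grip": 1}]}}

```text
clock: 19.32
position: [0.5732, -0.1649, 0.1923]
ee_rot: [2.624, 1.707, 0.009]
force: [1.9, -0.0, -0.7]
width: 0.005
```

```bash
python3 - <<'E'
from h import *
im=arm.get_image('side');G=cv2.cvtColor(im,cv2.COLOR_BGR2GRAY);H=cv2.cvtColor(im,cv2.COLOR_BGR2HSV)
for z in(.046,.042):
 for y in(-.006,0.,.006):print(z,y,[int(G[tuple(int(round(k)) for k in proj('side',c2w(x,y,z))[::-1])]) for x in np.arange(-.13,-.08,.003)])
print('well',[int(H[tuple(int(round(k)) for k in proj('side',c2w(x,0.004,.042))[::-1])][1]) for x in np.arange(-.02,.08,.005)])
gt=cv2.cvtColor(arm.get_image('top'),cv2.COLOR_BGR2GRAY)
for y in(-.015,-.01,-.005,0,.005,.01,.015):print('top',y,[int(gt[tuple(int(round(k)) for k in proj('top',c2w(x,y,.0485))[::-1])]) for x in np.arange(-.115,-.08,.002)])
s=arm.observe();print(s['position'],s['clock'],s['force'])
E
python3 edge.py
```

```text
0.046 -0.006 [222, 221, 220, 218, 221, 219, 221, 219, 189, 96, 86, 94, 136, 148, 150, 154, 159]
0.046 0.0 [221, 220, 220, 220, 222, 221, 220, 220, 222, 166, 76, 122, 146, 149, 152, 154, 156]
0.046 0.006 [220, 220, 221, 220, 222, 220, 222, 223, 223, 146, 59, 132, 146, 146, 152, 156, 158]
0.042 -0.006 [220, 219, 219, 218, 219, 220, 219, 196, 113, 74, 134, 148, 148, 154, 156, 157, 155]
0.042 0.0 [220, 220, 220, 223, 221, 221, 220, 175, 90, 96, 139, 147, 154, 154, 156, 158, 155]
0.042 0.006 [220, 221, 221, 220, 222, 221, 222, 154, 62, 132, 148, 148, 150, 152, 155, 158, 155]
well [123, 120, 36, 7, 8, 0, 3, 6, 6, 3, 6, 8, 3, 35, 128, 126, 129, 124, 127, 130]
top -0.015 [179, 180, 179, 181, 178, 178, 179, 179, 175, 166, 171, 151, 114, 63, 41, 41, 51, 74]
top -0.01 [179, 179, 180, 178, 178, 179, 177, 174, 162, 162, 133, 98, 79, 57, 57, 56, 58, 80]
top -0.005 [179, 178, 178, 178, 178, 177, 175, 175, 171, 155, 123, 123, 123, 104, 102, 83, 67, 67]
top 0 [179, 179, 178, 179, 178, 178, 178, 175, 171, 146, 132, 132, 132, 128, 112, 87, 77, 71]
top 0.005 [180, 177, 177, 178, 177, 177, 176, 177, 172,
[... 408 characters left out ...]
18  22  26  30  34  38  42  46  50  54  58  62  66  70]
0.01 [20, 112, 124, 123, 124, 96, 6, 4, 4, 4, 6, 6, 7, 6, 5, 7, 7, 7, 8, 4, 5, 3, 6, 4, 5, 4, 5, 2, 6, 5, 3, 129, 125, 81, 18, 14]
0.02 [27, 125, 123, 129, 128, 113, 6, 5, 6, 2, 5, 6, 4, 6, 6, 6, 8, 8, 3, 4, 2, 3, 5, 5, 4, 4, 5, 2, 4, 4, 4, 128, 127, 58, 15, 16]
0.03 [33, 124, 126, 131, 124, 108, 6, 0, 1, 5, 4, 4, 6, 2, 3, 6, 5, 2, 6, 4, 7, 4, 4, 4, 5, 2, 7, 4, 5, 5, 4, 132, 126, 83, 16, 16]
0.04 [21, 117, 132, 132, 126, 108, 10, 124, 128, 125, 156, 126, 124, 127, 128, 126, 126, 123, 126, 126, 130, 129, 129, 127, 129, 126, 130, 123, 124, 126, 124, 128, 126, 118, 113, 111]
tcp case [-0.2075  0.0004] 0.1892 F [ 0.1 -1.  -0.3] clock 19.475
```

{"method": "jog_arm", "body": {"moves": [{"xyz": [0,0,0],"twist": [0,0,0],"grip": 1},{"xyz": [0,0,0],"twist": [0,0,0],"grip": 1},{"xyz": [0,0,0],"twist": [0,0,0],"grip": 1}]}}

```text
clock: 19.85
position: [0.5728, -0.1604, 0.1876]
ee_rot: [2.623, 1.72, 0.005]
force: [0.0, -0.5, -0.1]
width: 0.002
```

```bash
python3 -c "
from h import *
print(arm.observe()['dq'].round(3));print(arm.sign_off())"
```

```text
[-0.003 -0.002 -0.001 -0.004 -0.001  0.001 -0.001]
the job is handed in; nothing more can be done
None
```

The case is closed and handed in at about 20 s of robot time; the hand-in gave no verdict.

- **Plate:** I pushed it along the case's +y until it dropped into the recess, then pressed it at two points. It read level there, with the fingertips at z ≈ 30 mm at both points. In the last image its edges were at about −48 and +52 mm. My case position is good to about 2 mm, so the plate is close to centred. One push caught the rim at about 35 N, so I backed off, raised the tool and pushed again. Pressing the plate down peaked at about 60 N on the wrist, below the 120 N limit.
- **Rod, partway:** I gripped it behind the middle and put the tip in with no resistance. I let go with the tip about 99 mm past the counterbore floor; the rod then stood free in the bore.
- **Rod, home:** I pushed it from behind with closed fingers. It stopped firmly, moving only 0.4 mm more as the force rose from 10 to 29 N. By the tool position the head's rear was about 0.5–1 mm short of nominal, inside both the 3 mm limit and my measuring error. The camera showed only a short stub of head, but the head edges were too blurred there to confirm the last millimetre.
- **Not checked:** I did not measure the small standing things again at the end. No move showed contact with any of them.

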